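Turn the accessory tray round and shut the processor dock

TASK

The accessory tray in the food processor's dock is in the wrong way round, so its tall orange handle is in the way of the sliding cover. Lift the tray clear, set it down flat on the cork mat and let go, then take it again by the low blue divider and lower it, a half turn round, back into the bay so that it sits fully down with the orange handle next to the black motor base. Then push the cover along its track until it is fully shut against the frame, without ramming it, and leave the other kitchen things where they are.

Things in the scene. Friction and masses are not known exactly. Their poses are not given: they have to be found in the camera images.
- dock: Fixed food processor dock, 119 mm wide (x), 570 mm long (y); origin on the worktop under the bay's centre, z up. Its +y end (y 107 to 267 mm) is the black motor base, 170 mm wide, 200 tall plus a 36 mm hub; it leaves no room for a wide gripper over the bay's +y half. Its -y end (y -105 to -300) is a flat deck, top at z = 66 mm, where the open cover is parked. Side rails reach z = 80 mm.
- bay (a point): Centre of the bay's floor, at dock (0, 0, 20) mm, axes as the dock's. The bay is an open-topped well 85 mm (x) by 190 mm (y) inside, with straight walls up to dock z = 66 mm; the tray fits it with 2.5 mm of play all round.
- frame (a point): Frame against which the cover shuts: midway between two small black posts at dock y = 28 mm, z = 77 mm. The posts stand on the bay's long walls at dock x = +-42 to +-59 mm, y 28 to 42 mm, up to z = 88 mm.
- cover (a joint): Travel in m of the aluminium cover (103 mm in dock x, 140 in y; underside at dock z = 69, top 77). 0 = shut, front edge on the frame posts; grows towards dock -y, to 0.18. About 3 N of drag; stays where left; the stop is hard. Shut, it covers the bay's -y end; the +y end past the posts stays open for the handle. It jams on the handle of a wrong-way tray or on a tray not fully down.
- cover_tab (a point): Centre of the top of the red upright tab on the middle of the cover, at dock x = 0, y = -42 mm minus the joint value, z = 112 mm. The tab is 60 mm along dock x, 12 mm along dock y and stands 35 mm above the cover. Push its -y face towards dock +y to shut the cover.
- tray: White open tray, 80 (x) by 185 mm (y) at the top edge, 43 high, 0.17 to 0.33 kg; walls taper in 4 mm to the foot. Origin at the centre of its underside, z up. Orange handle at its -y end, blue divider at +y. It starts in the bay with its axes along the dock's, origin at dock z = 20 mm, and must end there a half turn round.
- tray_handle (a point): Centre of the top of the orange handle, at tray (0, -45, 80) mm: an upright plate 50 mm along tray x, 12 mm thick along tray y, reaching down to the tray's floor (4 mm thick). Pinch it across its thickness.
- tray_divider (a point): Centre of the top of the blue divider, at tray (0, 45, 42) mm: an upright wall 68 mm along tray x, 10 mm thick along tray y, 38 mm high above the tray's floor. About 35 mm is free at the foot between it and the tray's end wall, and 78 mm between it and the handle. Pinch it across its thickness.
- mat: Cork mat fixed on the worktop in front of the dock, 160 mm (x) by 240 mm (y), 4 mm thick. Origin at the centre of its underside. The tray may lie on it at any angle, its centre within 70 mm of the mat's centre.
- bowl: Empty clear bowl, 150 mm across, 75 mm high, bystander. Origin at the centre of its underside.
- ramekin: White ceramic ramekin, 84 mm across, 45 mm high, bystander. Origin at the centre of its underside.
- measuring_cup: Steel measuring cup, 68 mm across, 45 mm high, its flat handle along its own -x reaching 115 mm from its centre, bystander. Origin at the centre of its underside.
- bamboo_spoon: Bamboo spoon, 240 mm long, lying along its own x axis, bystander. Origin at its underside.
- pepper_jar: Small closed pepper jar, 48 mm across, 90 mm high, bystander. Origin at the centre of its underside.

How it is judged:
By the outcome, as a careful person would: the job done as asked, in the order asked, and still so for the second after the job is handed in, with the robot touching nothing.
It also fails if it takes over 70 s, if anything falls off the work surface, if the arm or the gripper's body presses on something with over 40 N, if the wrist force passes 120 N, or if a joint passes its speed limit or range.

ROBOT

A 7-joint arm with a two-finger parallel gripper is mounted at the origin on the work surface. World frame = base frame: x ahead of the robot, y to its left, z up, the work surface at z = 0. Lengths are in m, angles in rad, forces in N, time in s.
With the tool pointing down it reaches from about 0.4 to 0.9 m from the base axis. Payload 5.6 kg.
Tool frame: the origin (TCP) lies on the centre line of the jaws, within the pads' length; the fingertips stand 22 mm ahead of it and the grasp point (between the pads) lies 3 mm ahead of it; z points along the fingers, y is the line along which they close (so a half turn about z gives the same grasp; the last joint's range is limited). The gripper opens to 92 mm and grips with 3 to 60 N. Pads are 20 mm wide; open, the fingers measure 128 mm over their backs; the gripper's body (75 mm by 189 mm) begins 69 mm behind the grasp point.
Start: joints at [-1.205, 0.468, -0.012, 1.603, 0.006, 1.071, -0.056], TCP at [0.258, 0.596, 0.237] pointing down, gripper open.
Joint ranges: [-2.53, 2.53], [-0.31, 2.02], [-1.57, 1.55], [0.28, 2.44], [-1.29, 4.43], [0.15, 1.84], [-2.92, 2.92]. Speed limits (rad/s): [2.57, 2.57, 3.14, 3.14, 3.14, 3.14, 3.14].

INTERFACE

Orientations are given as a rotation vector (axis times angle).
In Python, from station import robot gives the robot as it stands. The module is installed in compiled form; this text tells all that it offers. Calls block until the motion is done:
- robot.move_ptp(position, orientation): joint-space move of the TCP to a pose.
- robot.move_l(position, rot=None, max_speed=0.15, until_force=None): straight line of the TCP; rot=None keeps the orientation; max_speed is the mean speed in m/s. With until_force (N) it stops when the force on the tool has changed by that much, and returns True; else False.
- robot.move_joints(angles): joint-space move.
- robot.let_go() and robot.close_gripper(): open the fingers fully, or close them until they stop; the grip force is fixed at half the most.
- robot.pause(seconds).
- robot.solve_ik(position, orientation): joint angles nearest the present ones, or None.
- robot.read_state(): the state.
- robot.capture(name): name is "scene" or "top" or "wrist"; returns the picture (400x640x3 uint8, blue, green, red); there is no depth.
- robot.calibration(name): a dict with "K" (3x3 intrinsics, pixels), "k1" (the pictures are not rectified: a ray, as slopes to the right and down, at radius r is drawn at 1 + k1 r^2 times it, then the intrinsics apply), "T" (4x4, takes a point from camera to world coordinates). Camera axes: x right, y down, z forward; pixel columns grow to the right and rows downward; lengths in m; the calibration is good to about 2 mm. A picture is of the moment at which its call begins: read the wrist's pose just before it. calibration takes no time and is no camera call; for the wrist camera it gives the pose at the moment of the call.
A pose or a line that the arm cannot do raises robot.IKError and nothing moves.
- robot.job_done(): hands the job in; it is judged then, once.
The state is a dict: "time_s": time; "joint_positions": joint angles; "qvel": joint speeds; "joint_torque": joint torques, N m; "tcp_pos": TCP position; "tcp_rot": TCP orientation; "contact_force": force on the tool from outside, world axes, zero at the start; "moment": the same for the moment, N m; "width": finger opening in m; "finger_force": force on a finger pad.
Only numpy, scipy, OpenCV 4.12 (cv2) and the standard library are available. Lean on these libraries where they do the work, as an engineer would, in place of code of your own. Each camera call takes 0.05 s, during which the arm holds its last target. There are 200 camera calls.

## Working session

There is one attempt and no reset: what is moved stays moved. The work goes in short steps, each a Python script; the robot and the scene stay as the last script left them, time stands still between calls to the robot, and variables do not carry over. Pictures are saved under pics/ and viewed, at most 15 in all, crops included, and the job is handed in when it is done.

```bash
mkdir -p pics
python3 - <<'E'
from station import robot
import cv2,numpy as np
for n in("scene","top"):
    cv2.imwrite(f"pics/{n}0.png",robot.capture(n)); c=robot.calibration(n); print(n,np.round(c["K"],1).tolist(),c["k1"],np.round(c["T"],3).tolist())
s=robot.read_state(); print(s["time_s"],s["tcp_rot"],s["width"])
c=robot.calibration("wrist");print(np.round(c["T"],3).tolist())
E
```

```text
scene [[376.2, 0.0, 324.4], [0.0, 376.2, 197.4], [0.0, 0.0, 1.0]] -0.057783577517669084 [[-0.607, 0.572, -0.551, 1.112], [0.794, 0.449, -0.409, 0.43], [0.013, -0.687, -0.727, 0.856], [0.0, 0.0, 0.0, 1.0]]
top [[442.1, 0.0, 323.6], [0.0, 442.1, 204.3], [0.0, 0.0, 1.0]] -0.085776065735905 [[0.013, -0.998, 0.062, 0.444], [-1.0, -0.011, 0.021, -0.039], [-0.02, -0.062, -0.998, 1.39], [0.0, 0.0, 0.0, 1.0]]
0.1 [-6.37669609e-01 -3.07599994e+00  2.45945362e-03] 0.0919825730161115
[[0.396, 0.879, 0.265, 0.184], [0.918, -0.379, -0.117, 0.63], [-0.002, 0.29, -0.957, 0.384], [0.0, 0.0, 0.0, 1.0]]
```

View pics/top0.png

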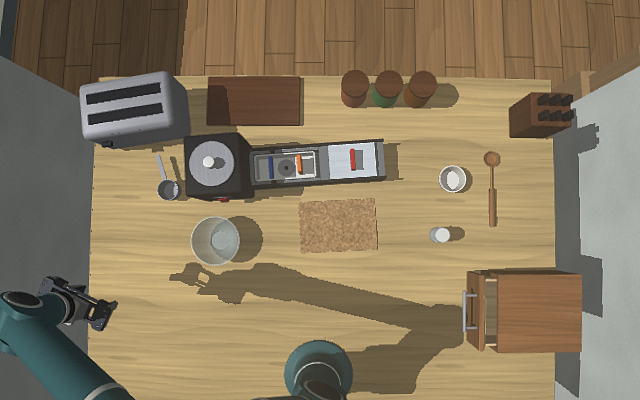

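View pics/scene0.png

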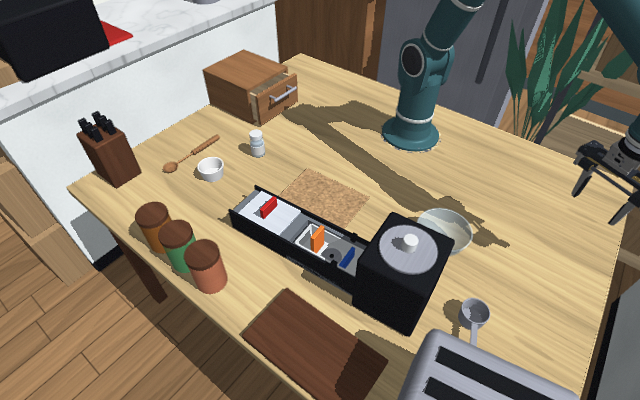

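```bash
cat > h.py <<'E'
from station import robot
import cv2,numpy as np
from scipy.spatial.transform import Rotation as R
def ray(cal,px):
    K=cal["K"];d=np.array([(px[0]-K[0][2])/K[0][0],(px[1]-K[1][2])/K[1][1]])
    u=d.copy()
    for _ in range(20): u=d/(1+cal["k1"]*(u@u))
    T=np.array(cal["T"]); return T[:3,3],T[:3,:3]@np.r_[u,1]
def plane(cal,px,z):
    o,d=ray(cal,px); return o+d*(z-o[2])/d[2]
def mask(img,col):
    h=cv2.cvtColor(img,cv2.COLOR_BGR2HSV)
    lo,hi={"orange":((8,150,120),(20,255,255)),"red":((0,150,90),(6,255,255)),"blue":((105,120,50),(125,255,255))}[col]
    return cv2.inRange(h,lo,hi)
def blobs(m,amin=15):
    n,l,s,c=cv2.connectedComponentsWithStats(m)
    return sorted([(int(s[i,4]),np.round(c[i],1).tolist(),s[i,:4].tolist()) for i in range(1,n) if s[i,4]>=amin],reverse=True)[:5]
def down(yaw): # tool pointing down, tool y axis along world (−sin,cos) of yaw
    return (R.from_euler("z",yaw)*R.from_euler("x",np.pi)).as_rotvec()
E
python3 - <<'E'
from h import *
im=cv2.imread("pics/top0.png");c=robot.calibration("top")
for col,z in(("orange",.095),("blue",.055),("red",.1)):
    for b in blobs(mask(im,col),8): print(col,b,np.round(plane(c,b[1],z),3))
print("mat",[np.round(plane(c,p,.004),3).tolist() for p in((300,202),(374,198),(377,247),(301,252))])
s=robot.read_state();T=np.array(robot.calibration("wrist")["T"]);t=R.from_rotvec(s["tcp_rot"]).as_matrix()
print("cam in tool",np.round(t.T@(T[:3,3]-s["tcp_pos"]),3),np.round(t.T@T[:3,:3],2).tolist(),robot.calibration("wrist")["K"][0])
cv2.imwrite("pics/w0.png",robot.capture("wrist"))
E
```

```text
orange (59, [298.7, 162.7], [297, 155, 5, 17]) [0.647 0.063 0.095]
orange (8, [581.0, 317.5], [581, 314, 1, 8]) [ 0.197 -0.779  0.095]
blue (41, [270.2, 166.7], [269, 156, 3, 22]) [0.64  0.154 0.055]
red (73, [352.2, 158.5], [350, 149, 5, 20]) [ 0.66  -0.094  0.1  ]
red (10, [221.8, 198.7], [218, 198, 8, 2]) [0.537 0.289 0.1  ]
mat [[0.536, 0.064, 0.004], [0.552, -0.168, 0.004], [0.398, -0.178, 0.004], [0.38, 0.059, 0.004]]
cam in tool [ 0.082  0.001 -0.149] [[0.0, -0.96, -0.29], [1.0, 0.0, -0.0], [0.0, -0.29, 0.96]] [319.22417223   0.         322.19370211]
```

View pics/w0.png

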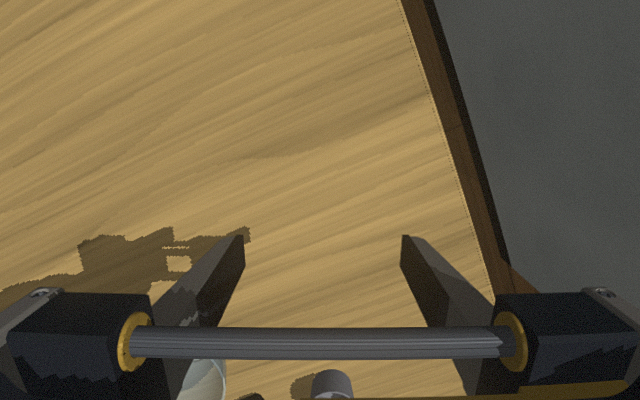

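The wrist view shows tapered fingers with tips at about (243,236) and (402,236), so they may be thin at the tips. I'll zoom in, since this decides how they can enter the narrow compartment.

Run:
```python
import cv2
im=cv2.imread("pics/w0.png")
cv2.imwrite("pics/w0c.png",cv2.convertScaleAbs(cv2.resize(im[225:365,130:510],None,fx=2.1,fy=2.1,interpolation=cv2.INTER_CUBIC),alpha=1.8,beta=30))
```

```text
(no output)
```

View pics/w0c.png

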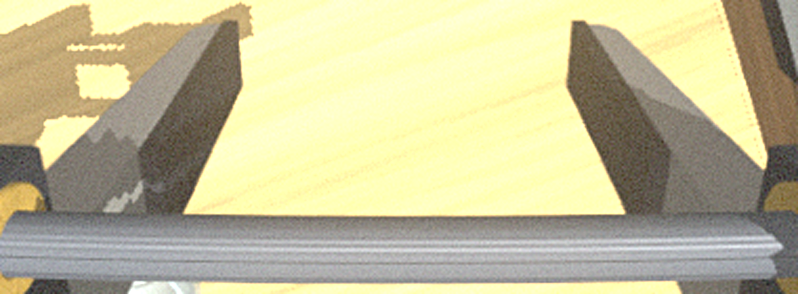

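Run:
```python
from h import *
for n,p in(("bay",(.6435,.1085,.2)),("mat",(.4665,-.056,.1))):
    for d in(-180,-135,-90,-45,0,45,90,135,180):
        q=robot.solve_ik(np.array(p),down(np.radians(4.6+d))); print(n,d,None if q is None else np.round(q,2))
robot.move_ptp([.6435,.1085,.35],down(np.radians(4.6)))
robot.move_l([.6435,.1085,.20])
robot.pause(.2)
c=robot.calibration("wrist");im=robot.capture("wrist");cv2.imwrite("pics/w1.png",im)
np.save("w1.npy",c["T"])
for col,z in(("orange",.1),("blue",.062),("red",.112)):
    for b in blobs(mask(im,col),60): print(col,b,np.round(plane(c,b[1],z),4))
print(robot.read_state()["time_s"],robot.read_state()["tcp_pos"])
```

```text
bay -180 [-0.33  0.51  0.15  1.64 -0.09  1.    1.5 ]
bay -135 [-0.21  0.51 -0.01  1.63  0.01  1.01  2.21]
bay -90 [ 0.55  0.96 -1.33  1.58  0.95  1.37  2.34]
bay -45 [-1.01  0.92  1.34  1.68 -0.93  1.32 -1.77]
bay 0 [-0.68  0.57  0.66  1.66 -0.39  1.04 -1.39]
bay 45 [-0.68  0.57  0.66  1.66 -0.39  1.04 -0.6 ]
bay 90 [-0.57  0.54  0.49  1.66 -0.29  1.02  0.09]
bay 135 [-0.45  0.52  0.32  1.65 -0.18  1.01  0.8 ]
bay 180 [-0.33  0.51  0.15  1.64 -0.09  1.    1.5 ]
mat -180 [-0.22  0.38  0.32  2.16 -0.2   0.63  1.89]
mat -135 [-0.09  0.38  0.16  2.15 -0.1   0.63  2.58]
mat -90 [-0.92  0.85  1.34  2.19 -1.03  1.02 -2.03]
mat -45 [-0.92  0.85  1.34  2.19 -1.03  1.02 -1.25]
mat 0 [-0.66  0.5   0.88  2.18 -0.6   0.72 -0.86]
mat 45 [-0.47  0.43  0.62  2.17 -0.4   0.66 -0.27]
mat 90 [-0.38  0.41  0.52  2.16 -0.33  0.65  0.44]
mat 135 [-0.31  0.39  0.42  2.16 -0.27  0.64  1.17]
mat 180 [-0.22  0.38  0.32  2.16 -0.2   0.63  1.89]
orange (5256, [258.6, 16.6], [142, 0, 234, 48]) [0.7831 0.1655 0.1   ]
orange (1429, [372.4, 200.5], [360, 165, 26, 73]) [0.6544 0.0686 0.1   ]
blue (948, [276.8, 194.1], [269, 161, 16, 70]) [0.6423 0.1514 0.062 ]
red (854, [570.0, 210.1], [548, 172, 38, 75]) [ 0.663  -0.0919  0.112 ]
3.8083 [0.64381188 0.10856674 0.20071996]
```

View pics/w1.png

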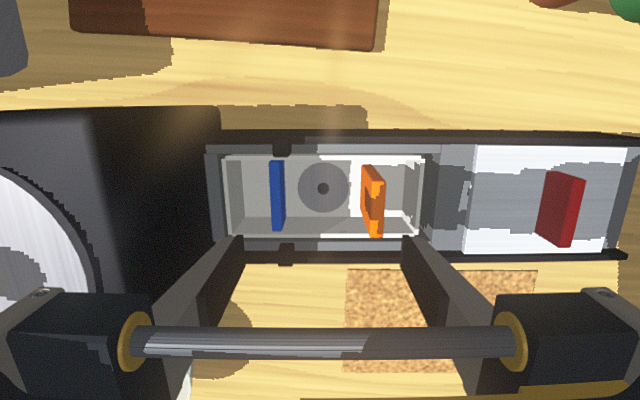

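The picture shows the bay from above with the blue divider at (277,194), the orange handle at (372,200), the posts at about (283,150) and (287,255), and the red tab at (560,210). I'll enlarge the bay to fix its centre.

Run:
```python
import cv2
im=cv2.imread("pics/w1.png")
cv2.imwrite("pics/w1c.png",cv2.resize(im[125:270,195:455],None,fx=3,fy=3,interpolation=cv2.INTER_CUBIC))
```

```text
(no output)
```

View pics/w1c.png

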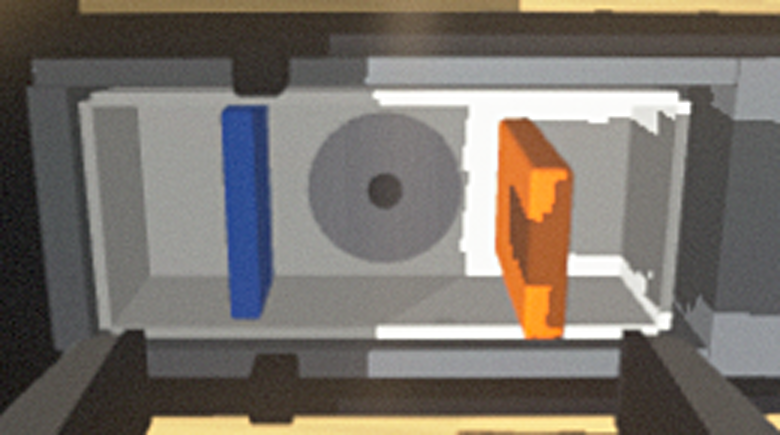

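```bash
cat >> h.py <<'E'
def tofr(c,yaw,p):  # world -> frame at c,yaw
    return R.from_euler("z",-yaw).apply(np.asarray(p)-c)
E
python3 - <<'E'
from h import *
c=dict(robot.calibration("wrist"));c["T"]=np.load("w1.npy")
P=lambda u,v,z:plane(c,(u/3+195,v/3+125),z)
h=P(549,253,.1);d=P(241,213,.062);cor=np.array([P(*q,.063) for q in((80,93),(690,93),(672,338),(100,338))])
posts=[P(289,90,.088),P(299,378,.077),P(289,60,.088)]
t=P(0,0,.1);tab=plane(c,(569.5,211.5),.112)
print("h",h,"d",d,"mid",(h+d)/2,np.linalg.norm((d-h)[:2]))
print("cor",cor.round(4).tolist(),cor.mean(0), "yaws",[np.degrees(np.arctan2(-(a-b)[0],(a-b)[1])) for a,b in((cor[0],cor[1]),(cor[3],cor[2]),(d,h),(h,tab))])
cc=np.r_[cor.mean(0)[:2],0]
for y in(4.5,):
    for p in list(posts)+[h,d]+list(cor): print(tofr(cc,np.radians(y),p).round(4))
E
```

```text
h [0.64723208 0.0629596  0.1       ] d [0.64035686 0.15274548 0.062     ] mid [0.64379447 0.10785254 0.081     ] 0.09004872384996175
cor [[0.6744, 0.2028, 0.063], [0.6895, 0.0192, 0.063], [0.6097, 0.0111, 0.063], [0.5945, 0.197, 0.063]] [0.64200913 0.10749859 0.063     ] yaws [np.float64(4.683362934192217), np.float64(4.6774695625482945), np.float64(4.378791347791581), np.float64(5.378698029830496)]
[0.0446 0.0268 0.088 ]
[-0.0475  0.0269  0.077 ]
[0.0527 0.0266 0.088 ]
[ 0.0017 -0.0448  0.1   ]
[0.0019 0.0452 0.062 ]
[0.0398 0.0924 0.063 ]
[ 0.0404 -0.0918  0.063 ]
[-0.0398 -0.0936  0.063 ]
[-0.0404  0.0929  0.063 ]
```

Run:
```python
from h import *
psi=np.radians(4.65);B=np.array([.6428,.1077,0.]);M=np.array([.4665,-.056,0.])
f=lambda c,p,y=psi:c+R.from_euler("z",y).apply(p)
o=down(psi)
g=f(B,[.0005,-.045,.092])
robot.move_l(g+[0,0,.06],o,.2)
robot.move_l(g,None,.08,until_force=8)
robot.close_gripper()
s=robot.read_state();print("w",s["width"],s["contact_force"].round(1) if hasattr(s["contact_force"],"round") else s["contact_force"],s["tcp_pos"])
g=np.array(s["tcp_pos"])
robot.move_l(g+[0,0,.02],None,.06);robot.move_l(g+[0,0,.13],None,.15)
s=robot.read_state();print("w",s["width"],s["contact_force"],s["time_s"])
cv2.imwrite("pics/w2.png",robot.capture("wrist"))
m=f(M,[.0005,-.045,0]);m[2]=g[2]+.13
robot.move_l(m,o,.2)
m[2]=g[2]-.016+.012;robot.move_l(m,None,.12)
m[2]=g[2]-.016-.004;print("hit",robot.move_l(m,None,.02,until_force=3))
robot.pause(.2);s=robot.read_state();print(s["tcp_pos"],"rel",np.array(s["tcp_pos"])-g,s["width"],s["contact_force"],s["time_s"])
np.save("g.npy",[g,s["tcp_pos"]])
```

```text
w 0.01140888896305091 [-0.5  0.7  1. ] [0.64696184 0.06296547 0.09198563]
w 0.011493183253421418 [-1.10819381 -0.18041636 -1.61099993] 7.7417
hit True
[ 0.47061652 -0.10075683  0.07582576] rel [-0.17634532 -0.1637223  -0.01615987] 0.011521352281028947 [0.55489551 0.59660635 3.98507187] 11.2167
```

View pics/w2.png

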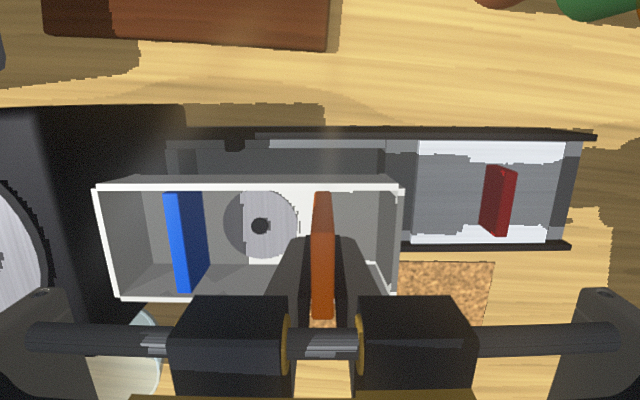

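The tray is held level, with the divider at (185,240) and the handle in the jaws, and it is now down on the mat. Next I let go and look at it from above.

Run:
```python
from h import *
psi=np.radians(4.65);g,m=np.load("g.npy")
robot.let_go();robot.pause(.2)
robot.move_l(m+[0,0,.12],None,.2)
n=m+[0,0,.12]+R.from_euler("z",psi).apply([.0,.0725,0])
robot.move_l(n,None,.2);robot.pause(.15)
c=robot.calibration("wrist");np.save("w3.npy",c["T"]);im=robot.capture("wrist")
cv2.imwrite("pics/w3.png",im);cv2.imwrite("pics/w3c.png",cv2.resize(im[100:300,150:450],None,fx=2.6,fy=2.6,interpolation=cv2.INTER_CUBIC))
print(robot.read_state()["tcp_pos"],robot.read_state()["width"],robot.read_state()["time_s"])
for b in blobs(mask(im,"blue"),60)+blobs(mask(im,"orange"),60):print(b)
```

```text
[ 0.46472068 -0.02997828  0.19571024] 0.09176069292622749 14.1167
(680, [302.6, 191.0], [297, 158, 12, 68])
(417, [388.2, 189.1], [382, 162, 15, 61])
```

View pics/w3c.png

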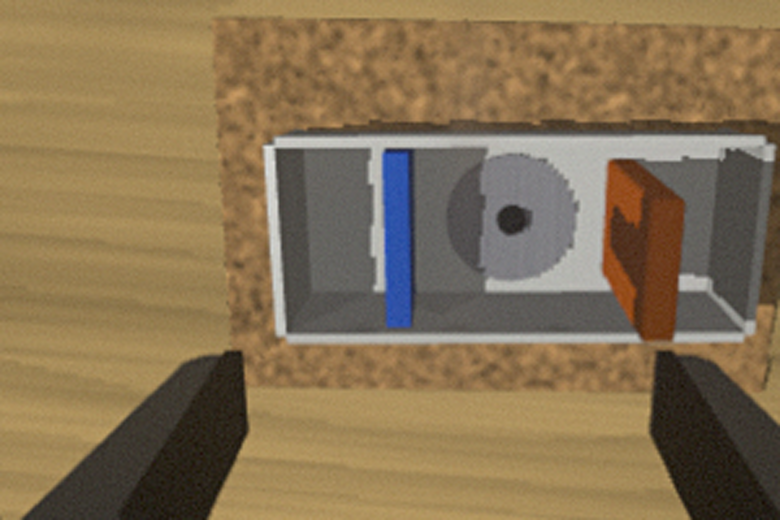

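The tray lies flat on the mat. In the crop the divider top is at about (397,240) and the rim corners are at (265,142), (774,140), (753,341) and (280,341).

Run:
```python
from h import *
psi=np.radians(4.65);g,m=np.load("g.npy");c=dict(robot.calibration("wrist"));c["T"]=np.load("w3.npy")
P=lambda u,v,z:plane(c,(u/2.6+150,v/2.6+100),z)
cor=np.array([P(*q,.047) for q in((265,143),(774,139),(755,341),(280,341))]);d=P(397,240,.046);h=P(665,268,.084)
cc=np.r_[cor.mean(0)[:2],0];print("centre",cc,"yaws",[np.degrees(np.arctan2(-(a-b)[0],(a-b)[1])) for a,b in((cor[0],cor[1]),(cor[3],cor[2]))])
pred=m+R.from_euler("z",psi).apply([-.0,.045,0]);print("pred(handle tcp based)",pred)
for p in (d,h,*cor,m,): print(tofr(cc,psi,p).round(4))
```

```text
centre [ 0.46550202 -0.05669514  0.        ] yaws [np.float64(5.127635406696221), np.float64(4.524604255755069)]
pred(handle tcp based) [ 0.46696842 -0.05590494  0.07582576]
[0.0015 0.0457 0.046 ]
[ 0.0025 -0.0449  0.084 ]
[0.0381 0.0925 0.047 ]
[ 0.0397 -0.0913  0.047 ]
[-0.0391 -0.0928  0.047 ]
[-0.0387  0.0917  0.047 ]
[ 0.0015 -0.0443  0.0758]
```

Run:
```python
from h import *
psi=np.radians(4.65);T=np.array([.4664,-.0561,0.]);f=lambda p:T+R.from_euler("z",psi).apply(p)
robot.move_l(f([0,.0275,.10]),down(psi),.2)
print("hit",robot.move_l(f([0,.0275,.042]),None,.05,until_force=5))
s=robot.read_state();print(s["tcp_pos"],s["contact_force"])
if s["tcp_pos"][2]<.048:
    robot.close_gripper();robot.pause(.2);s=robot.read_state();print(s["width"],s["finger_force"],s["contact_force"],s["tcp_pos"],s["time_s"])
cv2.imwrite("pics/w4.png",robot.capture("wrist"))
```

```text
hit False
[ 0.46438576 -0.02868865  0.04224166] [ 0.33894228 -0.98835983 -0.10642478]
0.009878627007907823 30.000151097774506 [0.21919292 2.53872647 1.26931919] [ 0.46412621 -0.02864414  0.04198371] 17.4583
```

View pics/w4.png

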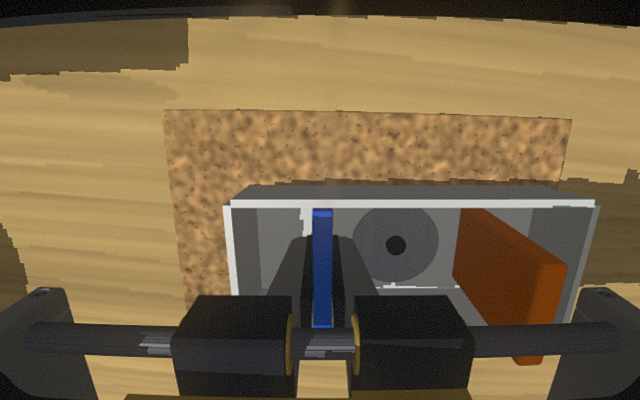

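The divider is held at 9.9 mm width, at (322,265), and the handle is clear at (510,280). Now I lift it, turn it half round and lower it.

Run:
```python
from h import *
psi=np.radians(4.65);B=np.array([.6426,.1076,0.]);f=lambda p:B+R.from_euler("z",psi).apply(p)
t=np.array(robot.read_state()["tcp_pos"])
robot.move_l(t+[0,0,.02],None,.06);robot.move_l(t+[0,0,.14],None,.15)
for a in(90,180):
    p=t+[0,0,.14];robot.move_ptp(p,down(psi+np.radians(a)))
print(np.round(robot.read_state()["joint_positions"],2))
robot.move_l(f([0,-.045,.182]),None,.2)
robot.move_l(f([0,-.045,.118]),None,.12);robot.pause(.15)
print("hit",robot.move_l(f([0,-.045,.057]),None,.03,until_force=8))
s=robot.read_state();print(s["tcp_pos"],"target",f([0,-.045,.058]),s["contact_force"],s["moment"],s["width"],s["time_s"])
cv2.imwrite("pics/w5.png",robot.capture("wrist"))
```

```text
[-0.15  0.23  0.16  2.1  -0.05  0.82  1.69]
hit True
[0.64625801 0.06269853 0.05805718] target [0.64624809 0.06274812 0.058     ] [0.65371181 0.69560003 6.11163568] [-0.03364449  0.02664849  0.01286432] 0.00955474864923266 25.5083
```

View pics/w5.png

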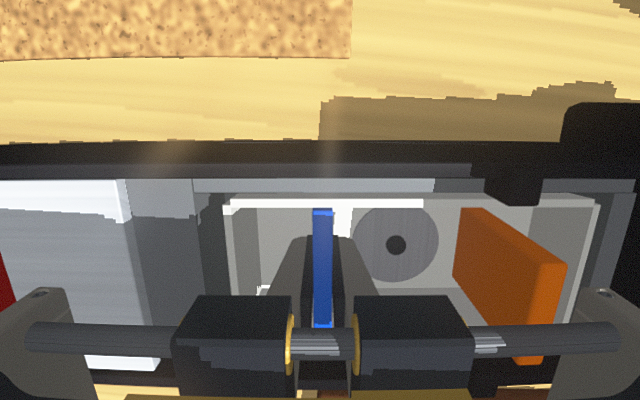

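It is fully down: contact came at z 0.0581 against the expected 0.058, and the handle is at the motor end. I release it and shift towards the handle, so the finger on the end-wall side has room, before rising.

Run:
```python
from h import *
psi=np.radians(4.65);u=R.from_euler("z",psi).apply([0,1,0])
def st(n):
    s=robot.read_state();print(n,np.round(s["tcp_pos"],4),round(s["width"],4),np.round(s["contact_force"],1),np.round(s["finger_force"],1),round(s["time_s"],2))
t=np.array(robot.read_state()["tcp_pos"])
robot.let_go();st("rel")
robot.move_l(t+.0175*u,None,.06);robot.pause(.2);st("shift")
```

```text
rel [0.6443 0.0676 0.0568] 0.0917 [-2.2  8.8  1.5] 4.7 26.82
shift [0.6449 0.0796 0.0581] 0.0918 [-0.3  0.1  0.2] 0.0 27.46
```

Run:
```python
from h import *
psi=np.radians(4.65);B=np.array([.6426,.1076,0.]);f=lambda p:B+R.from_euler("z",psi).apply(p)
t=np.array(robot.read_state()["tcp_pos"])
robot.move_l(t+[0,0,.05],None,.1);robot.move_l(t+[0,0,.14],None,.2)
robot.close_gripper()
robot.move_l(f([0,-.10,.2]),None,.25);robot.pause(.15)
c=robot.calibration("wrist");im=robot.capture("wrist");cv2.imwrite("pics/w6.png",im)
for b in blobs(mask(im,"red"),60):print(b,tofr(B,psi,plane(c,b[1],.1)).round(4),[tofr(B,psi,plane(c,(u,b[1][1]),.112)).round(4)[1] for u in(b[2][0],b[2][0]+b[2][2])])
print(robot.read_state()["time_s"])
```

```text
(462, [190.3, 219.9], [181, 185, 20, 61]) [ 0.011 -0.208  0.1  ] [np.float64(-0.2103), np.float64(-0.194)]
30.7
```

View pics/w6.png

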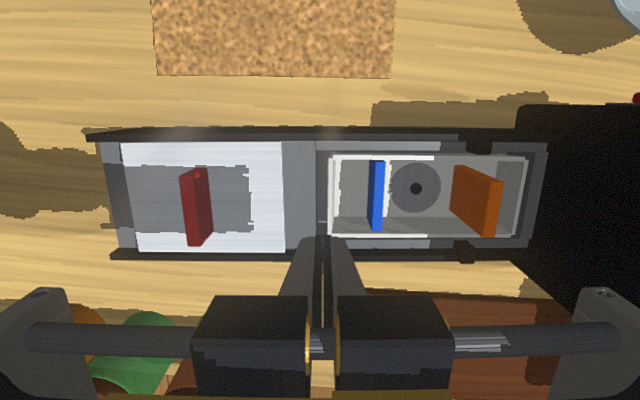

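The tray sits level in the bay with the orange handle at the motor end, at (475,200). The red tab is at (195,205), dock y about -0.204. Now I push the cover shut.

Run:
```python
from h import *
psi=np.radians(4.65);B=np.array([.6426,.1076,0.]);f=lambda p:B+R.from_euler("z",psi).apply(p)
def st(n):
    s=robot.read_state();print(n,tofr(B,psi,s["tcp_pos"]).round(4),tofr(0,psi,s["contact_force"]).round(1),round(s["time_s"],2))
robot.move_l(f([0,-.25,.2]),None,.2)
robot.move_l(f([0,-.25,.107]),None,.12,until_force=6);st("down")
print(robot.move_l(f([0,-.085,.107]),None,.06,until_force=12));st("A")
print(robot.move_l(f([0,-.045,.107]),None,.015,until_force=6));st("B")
```

```text
down [ 0.0006 -0.2501  0.1078] [-0.  -0.1  0.5] 32.52
False
A [-1.00e-04 -8.51e-02  1.07e-01] [-0.6 -2.9 -1.2] 35.42
True
B [-0.0005 -0.0628  0.1065] [0.3 1.2 0.4] 37.01
```

Run:
```python
from h import *
psi=np.radians(4.65);B=np.array([.6426,.1076,0.]);f=lambda p:B+R.from_euler("z",psi).apply(p)
def st(n):
    s=robot.read_state();print(n,tofr(B,psi,s["tcp_pos"]).round(4),tofr(0,psi,s["contact_force"]).round(1),round(s["time_s"],2))
st("now")
for i in range(2):
    print(robot.move_l(f([0,-.05,.107]),None,.012,until_force=9));st("p")
robot.move_l(f([0,-.10,.107]),None,.1);robot.move_l(f([0,-.10,.22]),None,.2);robot.pause(.15)
c=robot.calibration("wrist");im=robot.capture("wrist");cv2.imwrite("pics/w7.png",im);st("up")
for b in blobs(mask(im,"red"),60):print(b,tofr(B,psi,plane(c,b[1],.1)).round(4))
```

```text
now [-0.0005 -0.0628  0.1065] [0.3 1.2 0.4] 37.01
True
p [-0.0017 -0.0629  0.1055] [ 0.1 -0.3  1.2] 37.64
True
p [-0.0022 -0.063   0.1049] [-0.1  0.2  0.9] 38.2
up [-0.0008 -0.0999  0.2183] [0.2 0.6 0.6] 39.63
(761, [393.5, 206.9], [386, 173, 16, 67]) [ 0.0025 -0.0386  0.1   ]
```

View pics/w7.png

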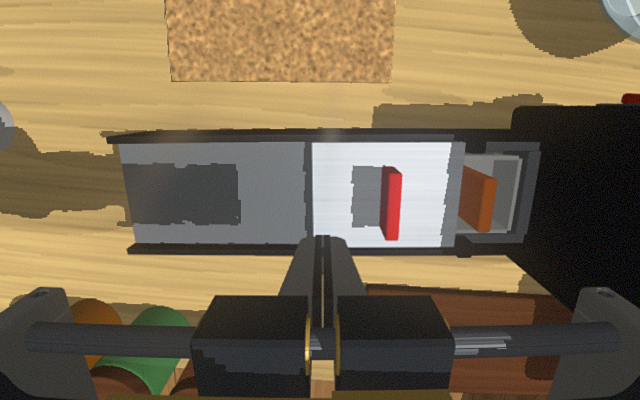

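Run:
```python
from h import *
psi=np.radians(4.65);B=np.array([.6426,.1076,0.]);c=robot.calibration("wrist")
for p in((450,190),(464,190),(313,190),(463,150),(458,252)): print(p,tofr(B,psi,plane(c,p,.077)).round(4))
im=cv2.imread("pics/w7.png");cv2.imwrite("pics/w7c.png",cv2.resize(im[125:270,370:550],None,fx=4,fy=4,interpolation=cv2.INTER_CUBIC))
```

```text
(450, 190) [-0.0067  0.0188  0.077 ]
(464, 190) [-0.0067  0.0322  0.077 ]
(313, 190) [-0.0067 -0.1102  0.077 ]
(463, 150) [-0.0443  0.027   0.077 ]
(458, 252) [0.0571 0.0339 0.077 ]
```

View pics/w7c.png

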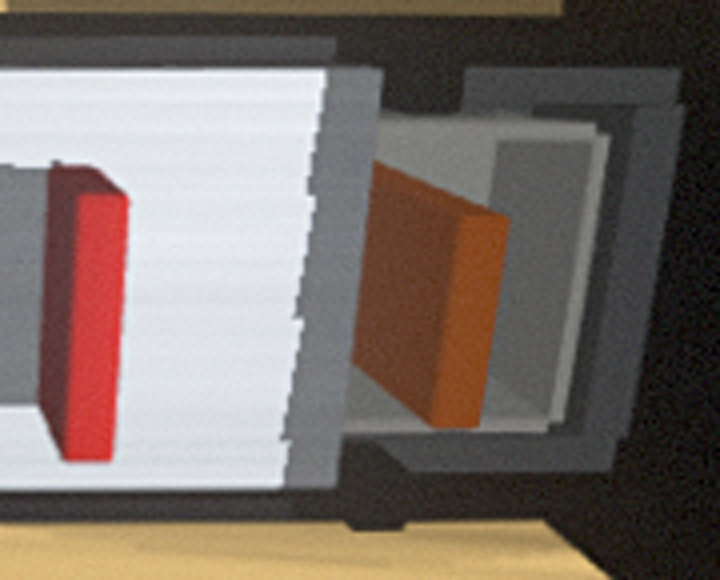

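The grey strip is only a shadow on the cover. The cover's front edge meets the posts at dock y of about 0.03, so it is shut.

```bash
python3 -c "
from station import robot
print(robot.job_done(),robot.read_state()['time_s'])"
```

```text
the job is handed in; nothing more can be done
the job is handed in; nothing more can be done
```

The job is handed in at about 40 s on the robot's clock: the tray was set down and let go on the mat, retaken by the blue divider and lowered fully into the bay with the orange handle next to the motor base, and the cover was pushed gently shut against the posts (no verdict came back).

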